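# Sensor head to the light tester, shutter held at half

## Task

The light-sensor head in the small bench vise is finished: slide the vise's near jaw back well clear of it, lift the head out upright, and lower it (do not drop it) into the collar of the light tester until it sits flat on the collar's floor, then let go of it. Then slide the tester's spring-return shutter open by its upright grip to half travel, at the middle line of the three, for the mid-scale reading, and finish holding it there: the shutter springs shut if let go, so the program ends with the fingers still on the grip. Leave the tools and the screw tray where they are.

Things in the scene. Friction and masses are not known exactly. Their poses are not given: they have to be found in the camera images.
- vise: Small steel toolmaker's vise fixed to the bench, on either side of the midline. Origin under its centre, on the work surface. x runs from sliding to solid jaw, roughly away from the robot; y along the jaws' width. Dark sub-plate 180 x 90 x 10 mm, body 140 x 50 mm, bed 35 mm above the work surface; jaws 24 mm thick (x), 50 mm wide (y), tops 60 mm up; solid jaw at x = 46 to 70 mm.
- jaw_mid (a point): Centre of the vise's sliding jaw, a steel block 24 (vise x) x 50 (vise y) x 25 mm high, about 48 mm above the work surface; moves with the jaw. Its two ends, 50 mm apart, are free to be pinched from above, down to the bed about 13 mm below this point.
- jaw (a joint): Travel of the sliding jaw in m: 0 = closed on the sensor head, 0.040 = fully open. It slides along the vise's -x axis, roughly towards the robot. Its clamp screw is already slack: it slides with about 3 N of friction and stays where it is left.
- sensor: The finished sensor head: aluminium block 36 (x) x 46 (y) x 44 mm high, about 0.18 kg, a window in its underside, a coax socket 16 mm across and 14 mm tall on top. Origin at the block's centre, half-way up. At the start it stands on the vise's bed at vise x = 28 mm, its x along the vise's x between the jaws, its upper 19 mm above the jaw tops; the y faces, 46 mm apart, are free to be gripped.
- tester: Light-sensor tester fixed to the bench: pale green-grey case 280 (x) x 150 (y) x 60 mm high. Origin under its centre, on the work surface; x roughly away from the robot. On top, from near to far on the centre line: black collar (centre x = -85 mm), steel shutter blade in guides with an upright grip, and a spring barrel (x = 84 to 136 mm, up to 81 mm high) joined to the grip by a thin rod 71 mm up.
- nest (a point): Centre of the collar's floor, about 74 mm above the work surface, where the sensor head must stand (its origin is then 22 mm above this point). The collar is open above, 44 (tester x) x 54 (tester y) mm inside, so the head fits with its x along the tester's x, either way round, 4 mm to spare each side. Flared rim 15 mm above the floor; 60 x 70 mm outside. A 28 mm light port opens in the floor.
- shutter (a joint): Travel of the shutter in m: 0 = shut, 0.020 = half, 0.040 = fully open. It opens along the tester's +x axis, away from the collar. A spring drives it shut: about 2.5 N at 0, 7.5 N at half travel, 12.5 N fully open. Three dark lines across the guides mark where the middle of the grip stands when shut, at half travel and fully open.
- grip_mid (a point): The shutter's upright black finger grip, a block 14 (tester x) x 24 (tester y) x 34 mm high fixed to the blade. This point is its centre, 82 mm above the work surface; axes along the tester's. 95 mm (shut) to 135 mm (fully open) beyond the collar's centre along tester +x. Free on all sides down to the guides' tops, 69 mm up; the rod leaves its far side 11 mm below its centre.
- screwdriver: Loose screwdriver, about 185 mm long, 30 mm high, lying between vise and tester; leave it alone. Origin under the front end of the handle.
- nut_driver: Loose nut driver with an orange and black handle, about 175 mm long, 28 mm high, lying farther out between vise and tester; leave it alone. Origin under the front end of the handle.
- crimper: Loose blue and black battery crimping tool standing on its battery, 75 x 60 mm, about 195 mm tall, beyond the work; leave it alone. Origin under its centre.
- screw_tray: Loose grey divided tray of screws, 140 x 100 x 28 mm, at the far left of the work; leave it alone. Origin under its centre.
There are look-alikes about, which are no part of the job. Several things have the shape of the sensor; the one meant has the colours described above.

How it is judged:
By the outcome, as a careful person would: the job done as asked, in the order asked, and still so for the second after the job is handed in, while the arm keeps its last pose, push and grip.
It also fails if it takes over 58 s, if anything falls off the work surface, if the arm or the gripper's body presses on something with over 40 N, if the wrist force passes 120 N, or if a joint passes its speed limit or range.

## Robot

A 6-joint arm with a two-finger parallel gripper is mounted at the origin on the work surface. World frame = base frame: x ahead of the robot, y to its left, z up, the work surface at z = 0. Lengths are in m, angles in degrees, forces in N, time in s.
With the tool pointing down it reaches from about 0.375 to 0.975 m from the base axis. Payload 3.8 kg.
Tool frame: the origin (TCP) lies midway between the tips of the shut fingers; the grasp point (between the pads) lies 19 mm behind it (pinch_z is the distance from the TCP to the grasp point, in m); z points along the fingers, x is the direction in which the jaws open and shut, and the axes are right-handed (so a half turn about z gives the same grasp; the last joint's range is limited). The gripper opens to 85 mm and grips with 20 to 120 N. Pads are 22 mm wide; open, the fingers measure 114 mm over their backs; the gripper's body (76 mm by 85 mm) begins 54 mm behind the grasp point. The pads swing forward as they close: fully open they stand 13 mm farther back than shut.
Start: joints at [73.115, 15.12, 91.902, -0, 72.978, -2.114], TCP at [0.172, 0.653, 0.208] pointing down, gripper open.
Joint ranges: [-150.88, 150.88], [-54.13, 125.18], [17.81, 147.31], [-75.09, 255.09], [0, 152.58], [-146.25, 146.25]. Speed limits (degrees/s): [147.25, 147.25, 180, 180, 180, 180].

## Interface

Orientations are given as a 3x3 rotation matrix whose columns are the frame's x, y, z axes.
In Python, from plant import state, capture, camera_params, sign_off, pinch_z gives the robot as it stands.
- The arm moves only by the tool step_arm, never from a script. Its argument "commands" is a list of rows, each a list of 7 numbers: the shift along the tool's x, y, z in m, then the turn, a rotation vector about the tool's x, y, z in degrees, then the opening, from 0 (shut) to 1 (fully open). A call has 1 to 20 rows; each row is the pose to reach, as a shift and turn from the pose commanded when the call began, along the tool's axes at that moment; what a row does not reach only later rows make up. A row lasts 1/10 s, in which the tool goes at most 50 mm and 8.59 degrees, less where a joint would pass 70% of its speed; a pose out of reach is approached as far as the arm can. A call with a gripper value outside its range is refused whole. The fingers move at their own pace and stop on an object; "squeeze" is the grip in N (left out, the last holds). Time passes only in rows, so rows that repeat a pose let the fingers close. It gives the time, the measured TCP pose, the force and the opening at its end, in the units of the state.
- state(): the state, without advancing time (a new reading comes with each control period).
- capture(name): name is "side" or "top"; returns (picture, depth): 384x512x3 uint8, red, green, blue; 384x512 float32, m along the optical axis (not along the pixel's ray), 0 where there is no reading.
- camera_params(name): a dict with "mtx" (3x3 intrinsics, pixels), "R" (3x3) and "t" (3): a world point X has camera coordinates R X + t. Camera axes: x right, y down, z forward; pixel columns grow to the right and rows downward; lengths in m; the calibration is good to about 2 mm. A picture is of the moment at which its call begins. camera_params takes no time and is no camera call.
- sign_off(): hands the job in, once; it reports no verdict.
The state is a dict: "clock": time; "qpos": joint angles; "joint_vel": joint speeds; "joint_efforts": joint torques, N m; "eef_pos": TCP position; "orientation": TCP orientation; "contact_force": force on the tool from outside, world axes, zero at the start; "moment": the same for the moment, N m; "opening": finger opening in m.
Only numpy, scipy, OpenCV 4.12 (cv2) and the standard library are available. Lean on these libraries where they do the work, as an engineer would, in place of code of your own. Each camera call takes 0.05 s, during which the arm holds its last target.

## Working session

There is one attempt and no reset: what is moved stays moved. The work goes in short steps, Python scripts to look and compute and a tool call to move; the robot and the scene stay as the last step left them, time stands still between calls to the robot, and variables do not carry over. Pictures are saved under pics/ and viewed, and the job is handed in when it is done.

Besides the shell and the picture viewer there is one more tool, called after "Emit:" by a JSON object that holds its "method" and its "body". step_arm: Moves the arm, as the interface text tells. Its arguments: {"type":"object","properties":{"commands":{"type":"array"},"squeeze":{"type":"number"}},"required":["commands"]}

```bash
mkdir -p pics; ls; cat > h.py <<'E'
import numpy as np, cv2
from plant import state, capture, camera_params, sign_off, pinch_z
def snap(n,tag):
    p,d=capture(n); cv2.imwrite(f'pics/{tag}.png',p[:,:,::-1]); np.savez(f'pics/{tag}.npz',p=p,d=d); return p,d
def world(n,u,v,z=None,d=None):
    c=camera_params(n);K=np.array(c['mtx']);R=np.array(c['R']);t=np.array(c['t'])
    r=np.linalg.solve(K,[u,v,1.]); o=-R.T@t; w=R.T@r
    if d is not None: return o+w*d
    return o+w*(z-o[2])/w[2]
def proj(n,X):
    c=camera_params(n);K=np.array(c['mtx']);x=K@(np.array(c['R'])@np.array(X)+np.array(c['t'])); return x[:2]/x[2]
def crop(tag,u0,v0,u1,v1,s,out):
    im=cv2.imread(f'pics/{tag}.png')[v0:v1,u0:u1]; cv2.imwrite(f'pics/{out}.png',cv2.resize(im,None,fx=s,fy=s,interpolation=cv2.INTER_CUBIC))
E
python3 - <<'E'
from h import *
print(pinch_z); print(state())
for n in('top','side'):
    snap(n,n+'0'); print(n,camera_params(n))
E
```

```text
pics
0.0187
{'clock': 0.0, 'qpos': array([ 7.31145758e+01,  1.51667904e+01,  9.19811333e+01,  3.88684274e-04,
        7.29766444e+01, -2.11519673e+00]), 'joint_vel': array([-0.04600918, -0.06209414, -0.04690745, -0.10007269, -0.07517189,
       -0.04016923]), 'joint_efforts': array([ 1.00832767e-03, -5.15093815e+01, -3.67323625e+01, -6.44406555e-05,
        1.28083443e-02,  1.34170281e-05]), 'eef_pos': array([0.17187228, 0.65195084, 0.20659106]), 'orientation': array([[ 2.54944568e-01,  9.66955459e-01, -6.37699466e-04],
       [ 9.66953229e-01, -2.54945351e-01, -2.07850516e-03],
       [-2.17240042e-03, -8.67219572e-05, -9.99997637e-01]]), 'contact_force': array([ 0.3998237 , -0.50848525,  0.23624206]), 'moment': array([-0.04337818,  0.01142451,  0.01229132]), 'opening': 0.08560025353286968}
top {'mtx': array([[497.33233797,   0.        , 251.96140782],
       [  0.        , 497.33233797, 194.02426872],
       [  0.        ,   0.        ,   1.        ]]), 'R': array([[-1.82254792e-04, -9.99995776e-01, -2.90076423e-03],
       [-9.93669232e-01,  5.06986904e-04, -1.12344113e-01],
       [ 1.12345109e-01,  2.86192491e-03, -9.93665128e-01]]), 't': array([0.14875901, 0.57020385, 1.47207514])}
side {'mtx': array([[447.47494313,   0.        , 266.59042731],
       [  0.        , 447.47494313, 192.07554507],
       [  0.        ,   0.        ,   1.        ]]), 'R': array([[ 0.83564421, -0.54910816,  0.0133783 ],
       [-0.41390605, -0.64552872, -0.64185237],
       [ 0.36108245,  0.53082285, -0.76671152]]), 't': array([-0.41263776,  0.38828007,  0.88178507])}
```

View pics/top0.png

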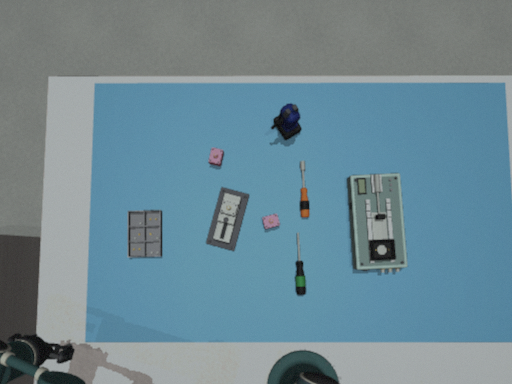

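View pics/side0.png

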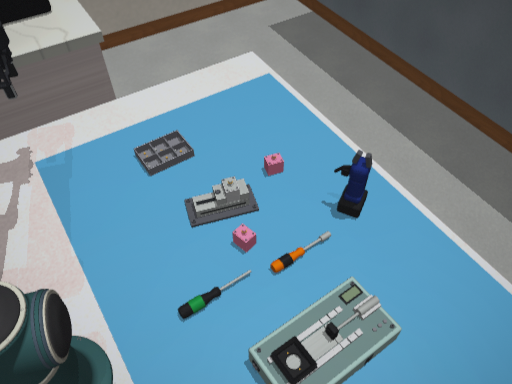

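```bash
python3 - <<'E'
from h import *
crop('top0',195,175,285,260,8,'c1'); crop('side0',175,140,295,260,6,'c2'); crop('top0',340,165,415,280,5,'c3')
crop('side0',240,270,410,384,4,'c4')
E
```

```text
(no output)
```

View pics/c1.png

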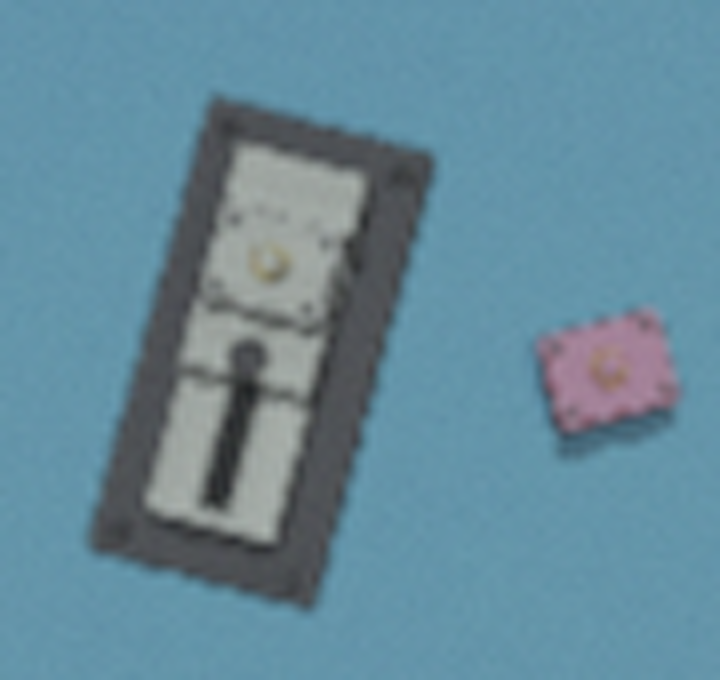

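View pics/c2.png

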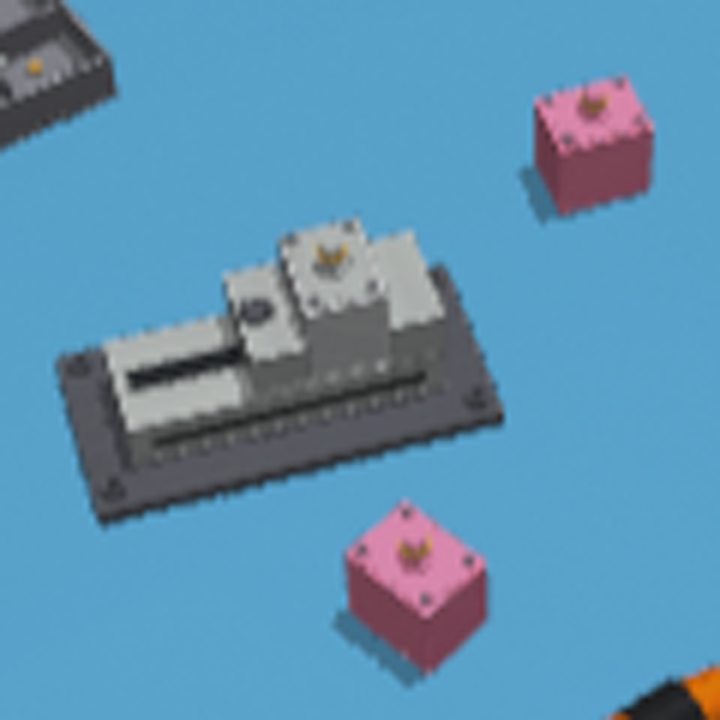

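View pics/c3.png

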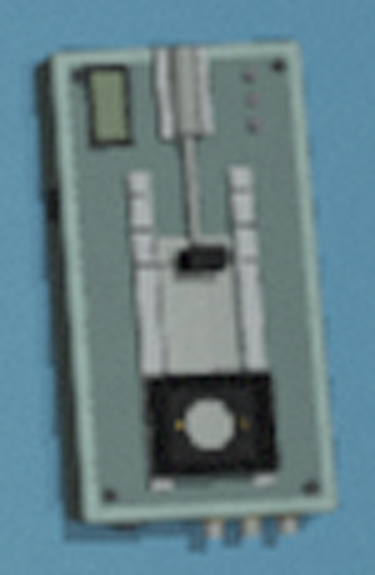

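View pics/c4.png

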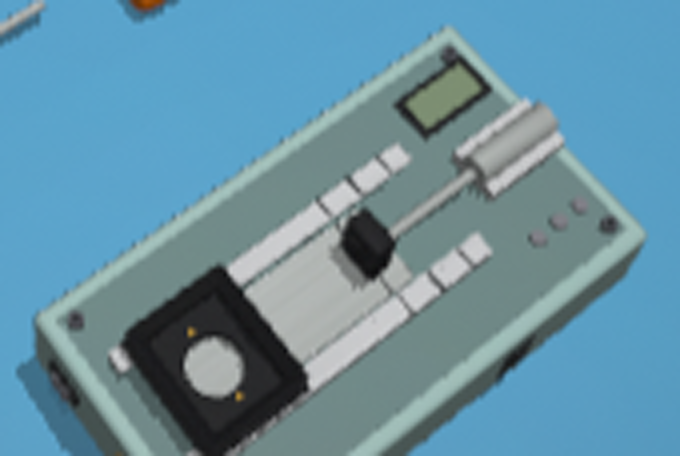

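```bash
cat > fit.py <<'E'
from h import *
from scipy.optimize import least_squares
def fit(obs,x0):
    def res(p,full=False):
        c,s=np.cos(p[2]),np.sin(p[2]); r=[]
        for n,L,uv in obs:
            X=[p[0]+c*L[0]-s*L[1],p[1]+s*L[0]+c*L[1],L[2]]; r+=list(proj(n,X)-uv)
        return np.array(r)
    o=least_squares(res,x0,loss='soft_l1'); return o.x,res(o.x).reshape(-1,2)
def T(a,s,o): return np.array(a)/s+np.array(o)
c1=lambda a:T(np.array(a)+.5,8,(195,175))-.5
c2=lambda a:T(np.array(a)+.5,6,(175,140))-.5
c3=lambda a:T(np.array(a)+.5,5,(340,165))-.5
c4=lambda a:T(np.array(a)+.5,4,(240,270))-.5
V=[('top',(.09,.045,.01),c1((215,97))),('top',(.09,-.045,.01),c1((435,155))),('top',(-.09,-.045,.01),c1((313,607))),('top',(-.09,.045,.01),c1((92,548))),
('top',(.028,0,.079),c1((271,264))),
('side',(-.09,.045,.01),c2((58,357))),('side',(-.09,-.045,.01),c2((101,514))),('side',(.09,-.045,.01),c2((503,410))),('side',(.028,0,.079),c2((330,263)))]
G=[('top',(.14,.075,.06),c3((58,50))),('top',(.14,-.075,.06),c3((298,42))),('top',(-.14,-.075,.06),c3((335,508))),('top',(-.14,.075,.06),c3((78,520))),
('top',(-.055,.035,.089),c3((148,375))),('top',(-.055,-.035,.089),c3((268,373))),('top',(-.115,-.035,.089),c3((276,470))),('top',(-.115,.035,.089),c3((152,476))),
('side',(-.14,.075,.06),c4((38,322))),('side',(.14,.075,.06),c4((450,28))),('side',(.14,-.075,.06),c4((642,235))),
('side',(-.115,.035,.089),c4((125,345))),('side',(-.055,.035,.089),c4((220,268))),('side',(-.055,-.035,.089),c4((308,378)))]
if __name__=='__main__':
  for nm,O,x0 in(('vise',V,(.5,.2,0)),('tester',G,(.5,-.1,0))):
    for sel in('both','top','side'):
        p,r=fit([o for o in O if sel in('both',o[0])],x0); print(nm,sel,p[:2].round(4),np.degrees(p[2]).round(2)); 
        if sel=='both': print(r.round(1).tolist())
E
python3 fit.py
```

```text
vise both [0.4985 0.2245] -14.84
[[-0.8, -0.5], [-0.0, -0.3], [0.0, 0.2], [-1.0, -0.0], [-0.0, -0.1], [-0.5, 0.2], [-0.4, 0.4], [0.6, 0.4], [0.6, 0.6]]
vise top [0.4981 0.2235] -14.87
vise side [0.499  0.2259] -14.56
tester both [ 0.4881 -0.2237] 2.55
[[-1.6, 0.2], [0.6, -0.4], [0.7, 1.2], [0.8, 1.1], [0.7, 0.0], [1.0, -0.7], [1.0, 0.9], [1.4, 0.8], [-2.2, -1.6], [-0.0, -1.4], [2.5, 0.2], [-1.3, -3.6], [-0.1, -2.3], [1.2, -0.1]]
tester top [ 0.4892 -0.2222] 1.92
tester side [ 0.4872 -0.2258] 3.32
```

```bash
cat > ov.py <<'E'
from h import *
import sys
def box(p,x0,x1,y0,y1,z):
    c,s=np.cos(p[2]),np.sin(p[2])
    return [[p[0]+c*a-s*b,p[1]+s*a+c*b,z] for a,b in((x0,y0),(x1,y0),(x1,y1),(x0,y1))]
def overlay(n,tag,boxes,u0,v0,u1,v1,s,out):
    im=cv2.imread(f'pics/{tag}.png')[v0:v1,u0:u1]; im=cv2.resize(im,None,fx=s,fy=s,interpolation=cv2.INTER_CUBIC)
    for b,col in boxes:
        q=(np.array([proj(n,X) for X in b])-[u0,v0]+.5)*s-.5
        cv2.polylines(im,[np.round(q*16).astype(int)],True,col,1,cv2.LINE_AA,4)
    cv2.imwrite(f'pics/{out}.png',im)
E
python3 - <<'E'
from ov import *
d=np.load('pics/top0.npz')['d'];ds=np.load('pics/side0.npz')['d']
for n,dd,pts in(('top',d,[(360,230),(398,230),(355,250),(356,255),(382,250),(400,262),(366,220),(229,200),(225,225),(380,217),(382,236),(230,280)]),('side',ds,[(270,350),(310,330),(350,340),(293,362),(230,190),(300,250)])):
    for u,v in pts: print(n,u,v,world(n,u,v,d=dd[v,u]).round(4))
p=[.4881,-.2237,np.radians(2.5)]
B=[(box(p,-.14,.14,-.075,.075,.06),(0,0,255)),(box(p,-.115,-.055,-.035,.035,.089),(0,255,255)),(box(p,-.107,-.063,-.027,.027,.074),(255,0,255)),(box(p,.003,.017,-.012,.012,.099),(0,255,0))]
overlay('top','top0',B,340,165,415,280,5,'o3');overlay('side','side0',B,240,270,410,384,4,'o4')
E
```

```text
top 360 230 [ 0.4606 -0.1705  0.0551]
top 398 230 [ 0.4605 -0.2819  0.0577]
top 355 250 [ 0.4019 -0.1542  0.0558]
top 356 255 [ 0.3874 -0.1558  0.0609]
top 382 250 [ 0.4019 -0.2306  0.0673]
top 400 262 [ 0.367  -0.2852  0.0559]
top 366 220 [ 0.4895 -0.1864  0.0664]
top 229 200 [0.5496 0.2167 0.057 ]
top 225 225 [0.4761 0.2289 0.044 ]
top 380 217 [ 0.4961 -0.2195  0.0987]
top 382 236 [ 0.4424 -0.2303  0.0728]
top 230 280 [ 0.3113  0.2155 -0.0051]
side 270 350 [ 0.381  -0.1824  0.0613]
side 310 330 [ 0.4682 -0.1951  0.0702]
side 350 340 [ 0.5235 -0.2536  0.0666]
side 293 362 [ 0.4041 -0.227   0.0658]
side 230 190 [0.5158 0.2014 0.0778]
side 300 250 [ 0.5819 -0.0104  0.0248]
```

View pics/o3.png

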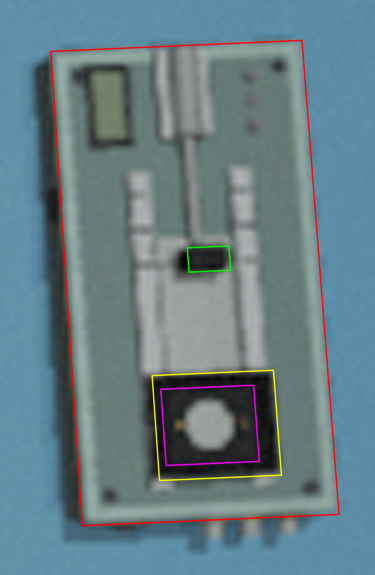

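View pics/o4.png

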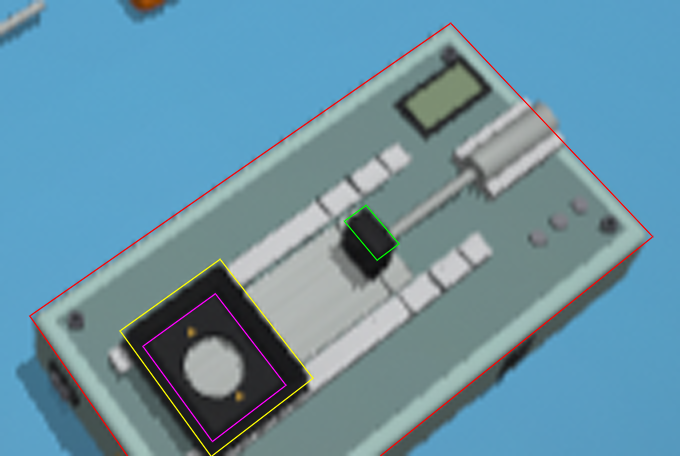

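```bash
cat > go.py <<'E'
from h import *
VP=[.4985,.2245,np.radians(-14.84)]; TP=[.4881,-.2237,np.radians(2.5)]
def loc(p,a,b):
    c,s=np.cos(p[2]),np.sin(p[2]); return np.array([p[0]+c*a-s*b,p[1]+s*a+c*b])
def delta(xy,z,yaw=None):
    s=state(); R=s['orientation']; cur=np.arctan2(R[1,0],R[0,0]); e=s['eef_pos']
    d=np.array([*xy,z])-e; X=np.array([np.cos(cur),np.sin(cur),0]);Y=np.array([np.sin(cur),-np.cos(cur),0])
    print('t',round(s['clock'],2),'eef',e.round(4),'yawX',np.degrees(cur).round(2),'F',s['contact_force'].round(1),'open',round(s['opening'],4))
    t=0 if yaw is None else -(np.degrees(yaw)+90-np.degrees(cur))
    print('shift',(d@X).round(4),(d@Y).round(4),(-d[2]).round(4),'turn z',round(t,2))
E
python3 -c "
from go import *
delta(loc(VP,-.005,0),.15,VP[2])
print(loc(VP,-.005,0),loc(VP,.028,0),loc(TP,-.085,0),loc(TP,.01,0))"
```

```text
t 0.1 eef [0.1719 0.652  0.2067] yawX 75.23 F [-0.4  0.2  0.2] open 0.0856
shift -0.3301 0.4198 0.0567 turn z 0.07
[0.49366678 0.2257806 ] [0.52556605 0.21732862] [ 0.4031809  -0.22740765] [ 0.49809048 -0.22326381]
```

Emit:
{"method": "step_arm", "body": {"commands": [[-0.02,0.025,0,0,0,0,1],[-0.047,0.06,0,0,0,0,1],[-0.076,0.097,0,0,0,0,1],[-0.105,0.134,0,0,0,0,1],[-0.134,0.171,0,0,0,0,1],[-0.163,0.208,0,0,0,0,1],[-0.192,0.245,0,0,0,0,1],[-0.221,0.282,0,0,0,0,1],[-0.25,0.318,0,0,0,0,1],[-0.279,0.355,0.01,0,0,0,1],[-0.305,0.388,0.025,0,0,0,1],[-0.32,0.408,0.04,0,0,0,1],[-0.33,0.42,0.057,0,0,0,1],[-0.33,0.42,0.057,0,0,0,1],[-0.33,0.42,0.057,0,0,0,1],[-0.33,0.42,0.057,0,0,0,1]]}}

```text
clock: 1.7
eef_pos: [0.4941, 0.2273, 0.1516]
orientation: [[0.254, 0.967, 0.001], [0.967, -0.254, 0.001], [0.001, 0.001, -1.0]]
contact_force: [-0.1, -0.4, -0.3]
opening: 0.0855
```

```bash
python3 - <<'E'
from go import *
delta(loc(VP,-.005,0),.037,VP[2])
snap('top','t1');snap('side','s1')
crop('t1',180,150,300,260,6,'t1c');crop('s1',150,110,290,240,5,'s1c')
E
```

```text
t 1.7 eef [0.4941 0.2273 0.1516] yawX 75.27 F [-0.1 -0.4 -0.3] open 0.0855
shift -0.0016 -0.0 0.1146 turn z 0.11
```

View pics/s1c.png

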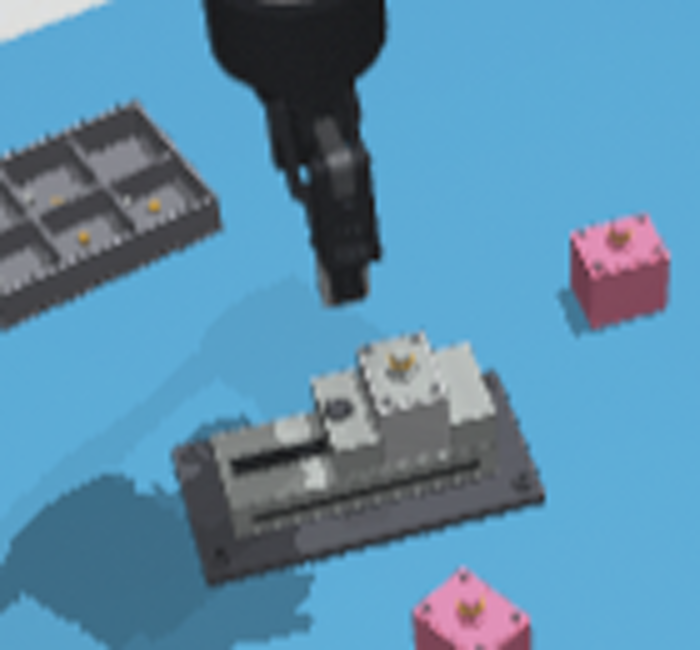

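View pics/t1c.png

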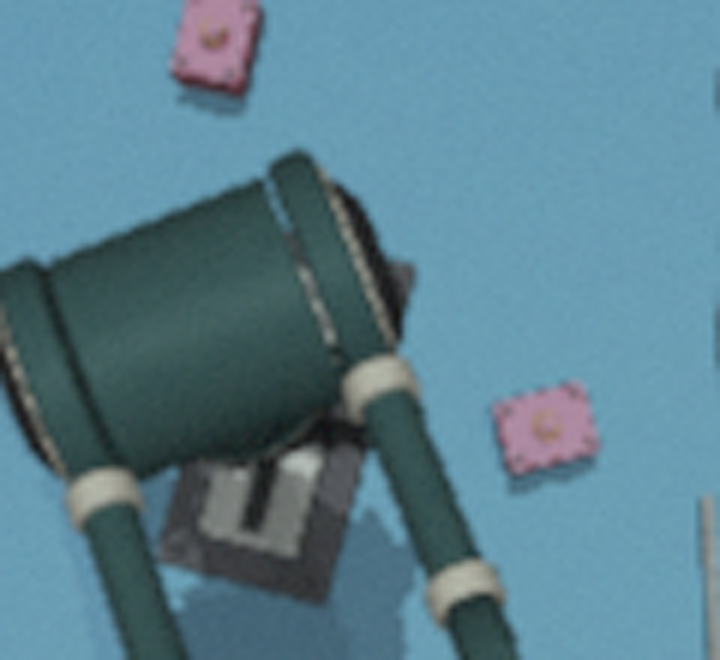

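Emit:
{"method": "step_arm", "body": {"commands": [[-0.0015,0,0.02,0,0,0,1],[-0.0015,0,0.05,0,0,0,1],[-0.0015,0,0.075,0,0,0,1],[-0.0015,0,0.09,0,0,0,1],[-0.0015,0,0.1,0,0,0,1],[-0.0015,0,0.108,0,0,0,1],[-0.0015,0,0.113,0,0,0,1],[-0.0015,0,0.114,0,0,0,1],[-0.0015,0,0.114,0,0,0,1]]}}

```text
clock: 2.7
eef_pos: [0.4942, 0.2253, 0.0374]
orientation: [[0.255, 0.967, 0.001], [0.967, -0.255, 0.0], [0.001, 0.001, -1.0]]
contact_force: [0.3, -0.3, 0.2]
opening: 0.0855
```

```bash
python3 - <<'E'
from go import *
delta(loc(VP,-.005,0),.037,VP[2])
snap('side','s2')
crop('s2',150,110,290,240,5,'s2c')
E
```

```text
t 2.7 eef [0.4942 0.2253 0.0374] yawX 75.23 F [ 0.3 -0.3  0.2] open 0.0855
shift 0.0004 -0.0007 0.0004 turn z 0.07
```

View pics/s2c.png

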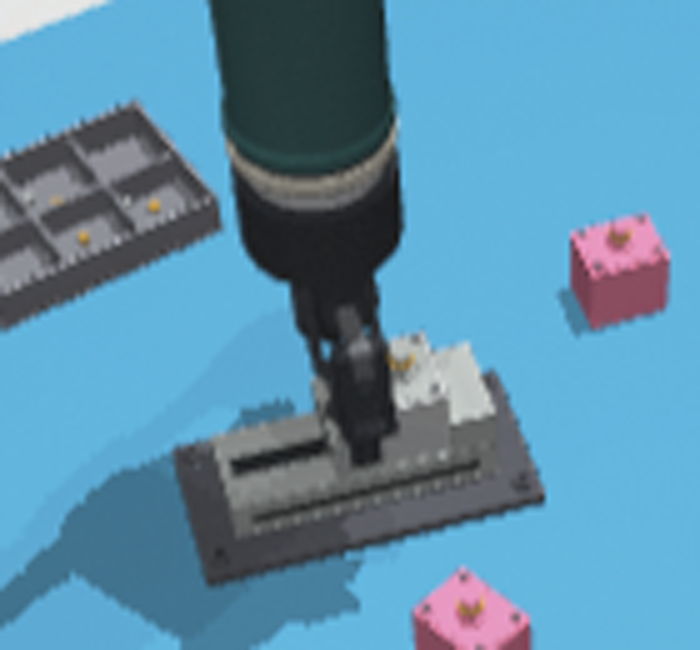

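Emit:
{"method": "step_arm", "body": {"commands": [[0,0,0,0,0,0,0.5],[0,0,0,0,0,0,0.3],[0,0,0,0,0,0,0.3],[0,0,0,0,0,0,0.3],[0,0,0,0,0,0,0.3],[0,0,0,0,0,0,0.3],[0,0,0,0,0,0,0.3],[0,0,0,0,0,0,0.3]], "squeeze": 25}}

```text
clock: 3.55
eef_pos: [0.4938, 0.2251, 0.037]
orientation: [[0.255, 0.967, 0.0], [0.967, -0.255, -0.0], [0.0, 0.0, -1.0]]
contact_force: [-0.9, 0.1, 1.5]
opening: 0.0255
```

```bash
python3 - <<'E'
from go import *
print(state()['opening'],state()['contact_force'])
snap('side','s3')
crop('s3',150,110,290,240,5,'s3c')
snap('top','t3')
crop('t3',180,150,300,260,6,'t3c')
E
```

```text
0.025546357869156426 [-0.87533283  0.07395083  1.48825209]
```

View pics/s3c.png

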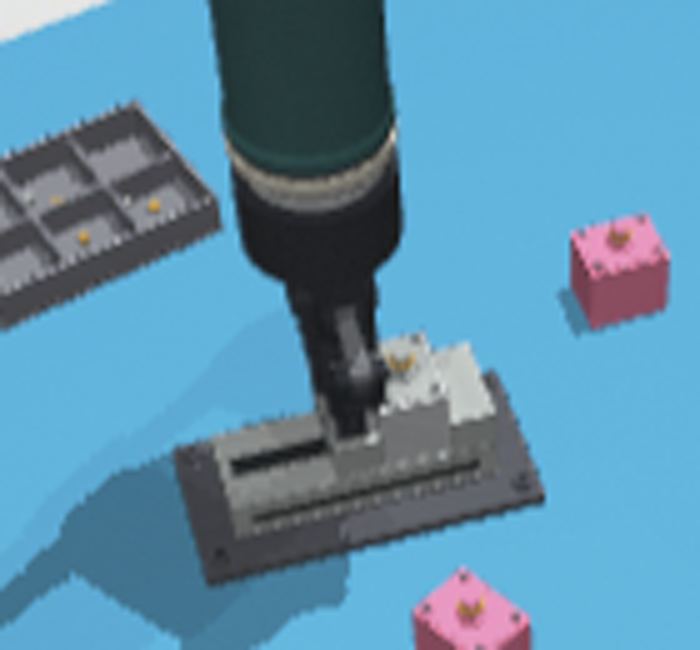

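View pics/t3c.png

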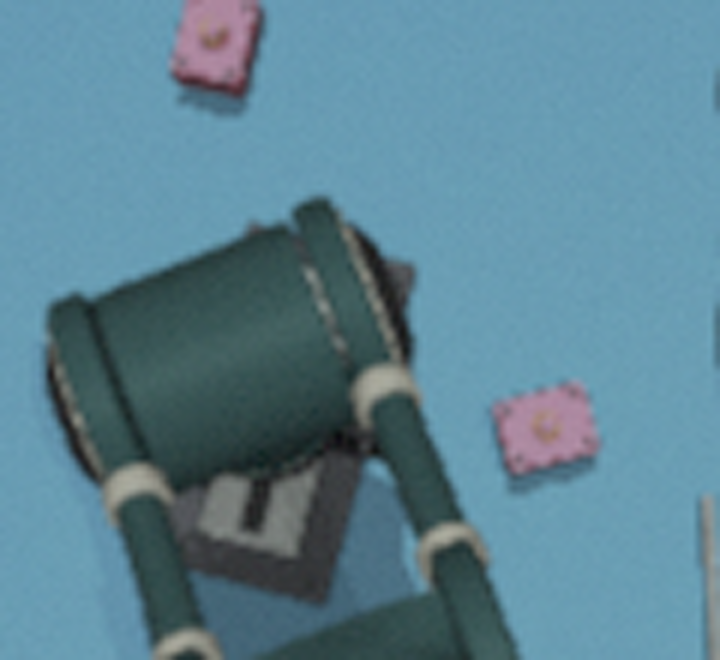

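```bash
python3 - <<'E'
from go import *
s=state();e=s['eef_pos'];X=s['orientation'][:,0]
for h in(.0428,.057,.0127,.027):
  for z in(.037,.045,.05,.055,.06): print(h,z,((proj('side',[*(e-h*X)[:2],z])-[150,110])*5).round())
for u,v in((350,435),(365,462)):
  for z in (.04,.05,.06): print(u,v,world('side',u/5+150,v/5+110,z=z).round(4))
d=np.load('pics/s3.npz')['d']
for u,v in((70,62),(70,64),(69,60),(71,58),(70,66),(71,67),(73,68)): print(u,v,world('side',u+150,v+110,d=d[v+110,u+150]).round(4))
E
```

```text
0.0428 0.037 [365. 502.]
0.0428 0.045 [364. 492.]
0.0428 0.05 [364. 486.]
0.0428 0.055 [363. 480.]
0.0428 0.06 [362. 474.]
0.057 0.037 [373. 523.]
0.057 0.045 [372. 514.]
0.057 0.05 [371. 508.]
0.057 0.055 [370. 501.]
0.057 0.06 [370. 495.]
0.0127 0.037 [350. 458.]
0.0127 0.045 [349. 448.]
0.0127 0.05 [348. 441.]
0.0127 0.055 [348. 435.]
0.0127 0.06 [347. 429.]
0.027 0.037 [357. 478.]
0.027 0.045 [356. 469.]
0.027 0.05 [355. 462.]
0.027 0.055 [355. 456.]
0.027 0.06 [354. 450.]
350 435 [0.4969 0.2235 0.04  ]
350 435 [0.4934 0.2161 0.05  ]
350 435 [0.4899 0.2086 0.06  ]
365 462 [0.4945 0.204  0.04  ]
365 462 [0.4911 0.1967 0.05  ]
365 462 [0.4876 0.1894 0.06  ]
70 62 [0.487  0.1883 0.1731]
70 64 [0.4848 0.1846 0.1711]
69 60 [0.4858 0.1898 0.1792]
71 58 [0.4891 0.1854 0.188 ]
70 66 [0.4825 0.1808 0.1691]
71 67 [0.4846 0.1805 0.1648]
73 68 [0.4997 0.2016 0.1323]
```

```bash
python3 - <<'E'
from go import *
for tag in('s1','s2','s3'):
  d=np.load(f'pics/{tag}.npz')['d']
  for v in range(165 if tag=='s1' else 180,175 if tag=='s1' else 206,2):
    for u in ((216,219) if tag=='s1' else (219,222)): print(tag,u,v,world('side',u,v,d=d[v,u]).round(3),end=' ')
    print()
e=np.array([.4941,.2273]);X=np.array([.254,.967])
for h in(.043,.057):
  for z in (.15,.165,.18,.19): print(h,z,proj('side',[*(e-h*X),z]).round(1))
E
```

```text
s1 216 165 [ 0.187 -0.444  0.931] s1 219 165 [0.478 0.171 0.217] 
s1 216 167 [0.472 0.175 0.21 ] s1 219 167 [0.477 0.17  0.212] 
s1 216 169 [0.473 0.177 0.202] s1 219 169 [0.479 0.176 0.199] 
s1 216 171 [0.475 0.183 0.189] s1 219 171 [ 0.556  0.339 -0.002] 
s1 216 173 [0.544 0.335 0.001] s1 219 173 [0.551 0.331 0.   ] 
s2 219 180 [0.471 0.164 0.179] s2 222 180 [0.477 0.16  0.179] 
s2 219 182 [0.469 0.16  0.177] s2 222 182 [0.475 0.157 0.176] 
s2 219 184 [0.468 0.16  0.17 ] s2 222 184 [0.475 0.158 0.168] 
s2 219 186 [0.467 0.158 0.166] s2 222 186 [0.474 0.157 0.163] 
s2 219 188 [0.467 0.159 0.159] s2 222 188 [0.474 0.159 0.154] 
s2 219 190 [0.467 0.16  0.15 ] s2 222 190 [0.473 0.158 0.149] 
s2 219 192 [0.465 0.158 0.146] s2 222 192 [0.478 0.168 0.128] 
s2 219 194 [0.465 0.158 0.139] s2 222 194 [0.473 0.16  0.131] 
s2 219 196 [0.464 0.158 0.133] s2 222 196 [0.471 0.155 0.131] 
s2 219 198 [0.463 0.157 0.127] s2 222 198 [0.469 0.153 0.127] 
s2 219 200 [0.472 0.178 0.091] s2 222 200 [0.477 0.172 0.095] 
s2 219 202 [0.473 0.181 0.08 ] s2 222 202 [0.477 0.172 0.087] 
s2 219 204 [0.482 0.203
[... 360 characters left out ...]
9 190 [0.472 0.171 0.136] s3 222 190 [0.48  0.172 0.13 ] 
s3 219 192 [0.476 0.182 0.115] s3 222 192 [0.484 0.182 0.11 ] 
s3 219 194 [0.484 0.199 0.085] s3 222 194 [0.491 0.198 0.081] 
s3 219 196 [0.485 0.202 0.074] s3 222 196 [0.489 0.195 0.079] 
s3 219 198 [0.485 0.205 0.062] s3 222 198 [0.493 0.203 0.06 ] 
s3 219 200 [0.484 0.203 0.058] s3 222 200 [0.49  0.199 0.058] 
s3 219 202 [0.484 0.205 0.048] s3 222 202 [0.49  0.199 0.05 ] 
s3 219 204 [0.482 0.201 0.045] s3 222 204 [0.489 0.2   0.041] 
0.043 0.15 [219.8 180.1]
0.043 0.165 [219.3 175.8]
0.043 0.18 [218.9 171.3]
0.043 0.19 [218.6 168.3]
0.057 0.15 [221.3 184.4]
0.057 0.165 [220.9 180.1]
0.057 0.18 [220.4 175.7]
0.057 0.19 [220.2 172.7]
```

Emit:
{"method": "step_arm", "body": {"commands": [[0,0,-0.02,0,0,0,0.3],[0,0,-0.05,0,0,0,0.1],[0,0,-0.08,0,0,0,0],[0,0,-0.08,0,0,0,0],[0,0,-0.08,0,0,0,0],[0,0,-0.08,0,0,0,0],[0,0,-0.08,0,0,0,0]]}}

```text
clock: 4.35
eef_pos: [0.4924, 0.2245, 0.1152]
orientation: [[0.255, 0.967, -0.003], [0.967, -0.255, -0.001], [-0.002, -0.002, -1.0]]
contact_force: [0.0, 0.5, -0.0]
opening: -0.0005
```

```bash
python3 - <<'E'
from go import *
s=state();print(s['opening'],s['eef_pos'],s['contact_force'])
e=s['eef_pos'];print('pTCP',proj('side',e),(proj('side',e)-[150,90])*5,'p+20',(proj('side',e+[0,0,.02])-[150,90])*5)
snap('side','s4')
crop('s4',150,90,290,220,5,'s4c')
d=np.load('pics/s4.npz')['d']
for v in range(165,200,2): print(v,[world('side',u,v,d=d[v,u]).round(3).tolist() for u in(215,218,221)])
E
```

```text
-0.00047710438464106423 [0.49242922 0.22453768 0.11516455] [ 0.02103492  0.52330392 -0.04839287]
pTCP [216.1602822  177.95822575] [330.80141102 439.79112876] p+20 [327.76193613 412.07065015]
165 [[0.466, 0.166, 0.228], [0.474, 0.167, 0.223], [0.485, 0.175, 0.21]]
167 [[0.478, 0.194, 0.19], [0.493, 0.209, 0.167], [0.567, 0.347, 0.001]]
169 [[0.486, 0.211, 0.163], [0.492, 0.209, 0.162], [0.563, 0.341, 0.001]]
171 [[0.485, 0.211, 0.157], [0.492, 0.21, 0.153], [0.56, 0.334, 0.0]]
173 [[0.486, 0.214, 0.146], [0.495, 0.216, 0.139], [0.555, 0.327, 0.002]]
175 [[0.537, 0.328, 0.002], [0.545, 0.326, -0.0], [0.551, 0.318, 0.004]]
177 [[0.533, 0.321, 0.003], [0.542, 0.321, -0.002], [0.548, 0.314, 0.001]]
179 [[0.531, 0.318, -0.0], [0.537, 0.311, 0.003], [0.546, 0.31, -0.002]]
181 [[0.528, 0.312, -0.002], [0.534, 0.306, 0.001], [0.512, 0.24, 0.077]]
183 [[0.524, 0.305, -0.0], [0.531, 0.3, 0.0], [0.537, 0.294, 0.002]]
185 [[0.498, 0.248, 0.063], [0.505, 0.245, 0.061], [0.512, 0.243, 0.059]]
187 [[0.495, 0.243, 0.061], [0.502, 0.24, 0.06], [0.508, 0.236, 0.06]]
189 [[0.491, 0.236, 0.063], [0.498, 0.233, 0.061], [0.505, 0.23, 0.06]]
191 [[0.487, 0.228, 0.066], [0.494, 0.225, 0.064], [0.501, 0.224, 0.061]]
193 [[0.486, 0.227, 0.06], [0.492, 0.222, 0.061], [0.498, 0.218, 0.061]]
195 [[0.482, 0.219, 0.062], [0.49, 0.219, 0.058], [0.495, 0.212, 0.062]]
197 [[0.482, 0.22, 0.053], [0.485, 0.21, 0.062], [0.492, 0.206, 0.061]]
199 [[0.483, 0.224, 0.041], [0.482, 0.205, 0.061], [0.489, 0.202, 0.06]]
```

View pics/s4c.png

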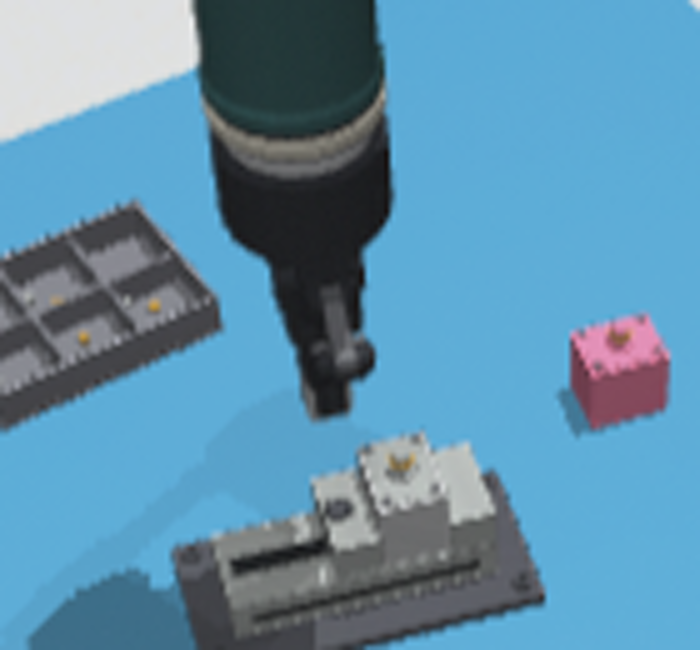

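Emit:
{"method": "step_arm", "body": {"commands": [[0.001,0,0,0,0,0,1],[0.001,0,0,0,0,0,1],[0.001,0,0,0,0,0,1],[0.001,0,0,0,0,0,1],[0.001,0,0,0,0,0,1],[0.001,0,0.03,0,0,0,1],[0.001,0,0.055,0,0,0,1],[0.001,0,0.07,0,0,0,1],[0.001,0,0.082,0,0,0,1],[0.001,0,0.092,0,0,0,1],[0.001,0,0.1,0,0,0,1],[0.001,0,0.1,0,0,0,1]]}}

```text
clock: 5.6
eef_pos: [0.4934, 0.2258, 0.016]
orientation: [[0.255, 0.967, -0.001], [0.967, -0.255, -0.001], [-0.001, -0.001, -1.0]]
contact_force: [-0.6, -1.1, 1.1]
opening: 0.0854
```

```bash
python3 - <<'E'
from go import *
delta(loc(VP,-.005,0),.015,VP[2])
snap('side','s5')
crop('s5',150,110,290,240,5,'s5c')
E
```

```text
t 5.6 eef [0.4934 0.2258 0.016 ] yawX 75.23 F [-0.6 -1.1  1.1] open 0.0854
shift 0.0 0.0002 0.001 turn z 0.07
```

View pics/s5c.png

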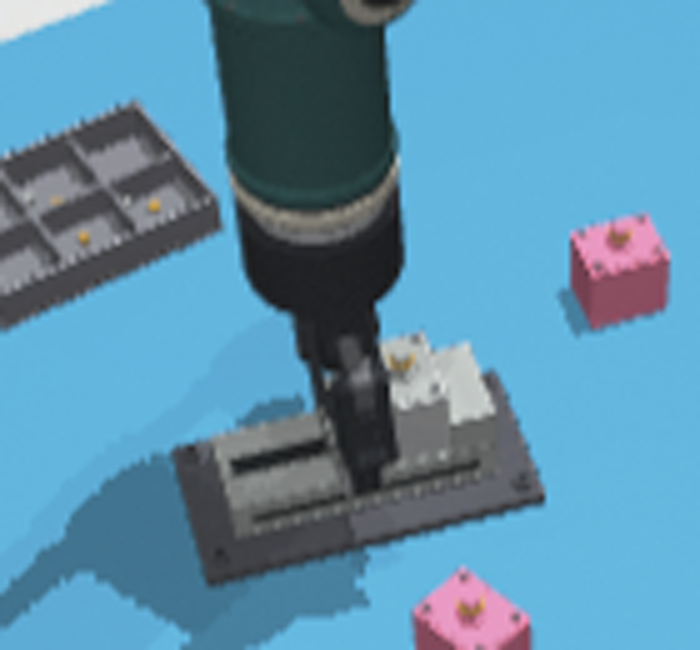

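Emit:
{"method": "step_arm", "body": {"commands": [[0,0,0,0,0,0,0.7],[0,0,0,0,0,0,0.5],[0,0,0,0,0,0,0.45],[0,0,0,0,0,0,0.45],[0,0,0,0,0,0,0.45],[0,0,0,0,0,0,0.45],[0,0,0,0,0,0,0.45]], "squeeze": 25}}

```text
clock: 6.35
eef_pos: [0.4946, 0.2263, 0.0178]
orientation: [[0.255, 0.967, 0.001], [0.967, -0.255, 0.001], [0.001, 0.001, -1.0]]
contact_force: [0.2, -1.0, 6.7]
opening: 0.0497
```

Emit:
{"method": "step_arm", "body": {"commands": [[0,0,-0.002,0,0,0,0.45],[0,-0.003,-0.002,0,0,0,0.45],[0,-0.007,-0.002,0,0,0,0.45],[0,-0.011,-0.002,0,0,0,0.45],[0,-0.015,-0.002,0,0,0,0.45],[0,-0.019,-0.002,0,0,0,0.45],[0,-0.023,-0.002,0,0,0,0.45],[0,-0.027,-0.002,0,0,0,0.45],[0,-0.031,-0.002,0,0,0,0.45],[0,-0.034,-0.002,0,0,0,0.45],[0,-0.037,-0.002,0,0,0,0.45],[0,-0.037,-0.002,0,0,0,0.45],[0,-0.037,-0.002,0,0,0,0.45]]}}

```text
clock: 7.65
eef_pos: [0.4578, 0.2361, 0.0179]
orientation: [[0.255, 0.967, -0.0], [0.967, -0.255, 0.001], [0.001, -0.0, -1.0]]
contact_force: [2.3, 4.4, -7.3]
opening: 0.0492
```

```bash
python3 - <<'E'
from go import *
delta(loc(VP,-.005-.037,0),.018,VP[2])
snap('side','s6')
crop('s6',150,110,290,240,5,'s6c')
E
```

```text
t 7.65 eef [0.4578 0.2361 0.0179] yawX 75.21 F [ 2.3  4.4 -7.3] open 0.0492
shift -0.0008 0.0003 -0.0001 turn z 0.05
```

View pics/s6c.png

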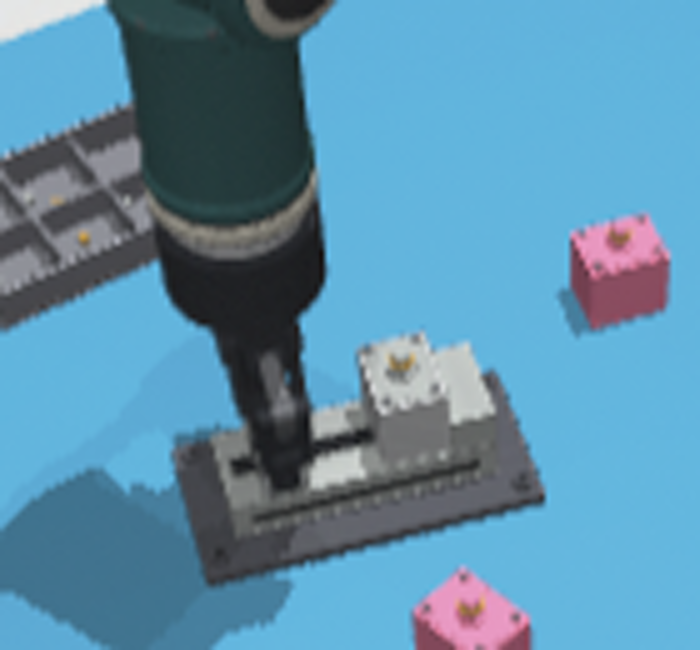

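Emit:
{"method": "step_arm", "body": {"commands": [[0,0,0,0,0,0,0.8],[0,0,0,0,0,0,1],[0,0,0,0,0,0,1],[0,0,0,0,0,0,1],[0,0,-0.03,0,0,0,1],[0,0,-0.06,0,0,0,1],[0,0,-0.085,0,0,0,1],[0,0.02,-0.095,0,0,0,1],[0,0.05,-0.095,0,0,0,1],[0,0.07,-0.095,0,0,0,1],[0,0.07,-0.095,0,0,0,1],[0,0.07,-0.095,0,0,0,1]]}}

```text
clock: 8.9
eef_pos: [0.5254, 0.2173, 0.1136]
orientation: [[0.256, 0.967, -0.001], [0.967, -0.256, -0.0], [-0.0, -0.001, -1.0]]
contact_force: [0.4, -0.5, 0.4]
opening: 0.0855
```

```bash
python3 - <<'E'
from go import *
delta(loc(VP,.028,0),.03,VP[2])
snap('side','s7')
crop('s7',150,110,290,240,5,'s7c')
e=state()['eef_pos'];X=state()['orientation'][:,0]
for z in (.13,.14,.15,.16): print(z,((proj('side',[*(e-.043*X)[:2],z])-[150,110])*5).round(),((proj('side',[*(e-.057*X)[:2],z])-[150,110])*5).round())
E
```

```text
t 8.9 eef [0.5254 0.2173 0.1136] yawX 75.18 F [ 0.4 -0.5  0.4] open 0.0855
shift 0.0 0.0001 0.0836 turn z 0.02
0.13 [418. 365.] [427. 387.]
0.14 [417. 351.] [426. 373.]
0.15 [417. 337.] [425. 359.]
0.16 [416. 323.] [424. 344.]
```

View pics/s7c.png

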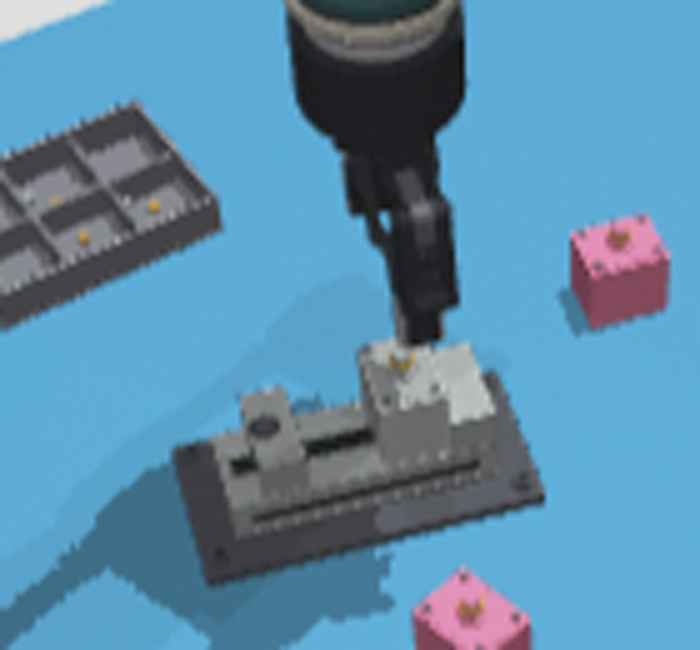

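Emit:
{"method": "step_arm", "body": {"commands": [[0,0,0.02,0,0,0,1],[0,0,0.04,0,0,0,1],[0,0,0.055,0,0,0,1],[0,0,0.068,0,0,0,1],[0,0,0.078,0,0,0,1],[0,0,0.084,0,0,0,1],[0,0,0.084,0,0,0,0.8],[0,0,0.084,0,0,0,0.6],[0,0,0.084,0,0,0,0.45],[0,0,0.084,0,0,0,0.4],[0,0,0.084,0,0,0,0.4],[0,0,0.084,0,0,0,0.4],[0,0,0.084,0,0,0,0.4]], "squeeze": 35}}

```text
clock: 10.25
eef_pos: [0.5266, 0.2179, 0.0308]
orientation: [[0.255, 0.967, 0.001], [0.967, -0.255, 0.001], [0.001, 0.001, -1.0]]
contact_force: [-1.2, 0.6, 6.0]
opening: 0.0453
```

```bash
python3 - <<'E'
from go import *
delta(loc(VP,.028,0),.03,VP[2])
snap('side','s8')
crop('s8',180,120,270,220,6,'s8c')
E
```

```text
t 10.25 eef [0.5266 0.2179 0.0308] yawX 75.23 F [-1.2  0.6  6. ] open 0.0453
shift -0.0008 -0.0008 0.0008 turn z 0.07
```

View pics/s8c.png

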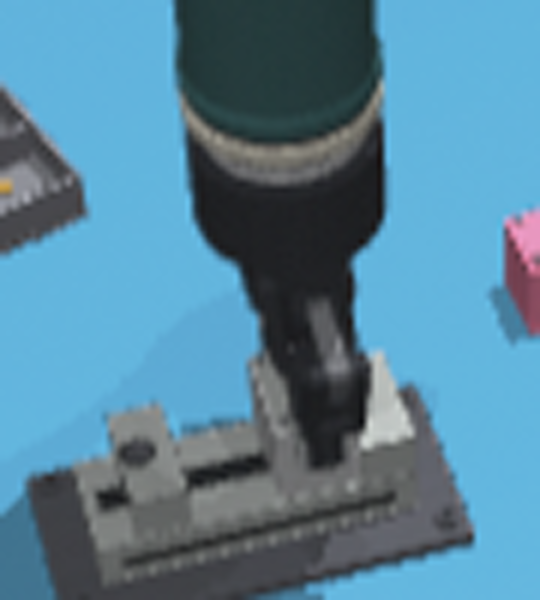

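```bash
python3 - <<'E'
from go import *
for y in(-.023,-.030):
  for z in(.035,.05,.055,.06,.065,.079): print(y,z,((proj('side',[*loc(VP,.028,y),z])-[180,120]+.5)*6).round())
E
```

```text
-0.023 0.035 [323. 493.]
-0.023 0.05 [322. 471.]
-0.023 0.055 [321. 464.]
-0.023 0.06 [321. 456.]
-0.023 0.065 [320. 449.]
-0.023 0.079 [319. 427.]
-0.03 0.035 [328. 506.]
-0.03 0.05 [326. 484.]
-0.03 0.055 [326. 476.]
-0.03 0.06 [325. 469.]
-0.03 0.065 [325. 461.]
-0.03 0.079 [323. 439.]
```

Emit:
{"method": "step_arm", "body": {"commands": [[0,0,0,0,0,0,0.7],[0,0,0,0,0,0,0.7],[0,0,-0.002,0,0,0,0.7],[-0.001,-0.001,-0.004,0,0,0,0.7],[-0.001,-0.001,-0.004,0,0,0,0.6],[-0.001,-0.001,-0.004,0,0,0,0.5],[-0.001,-0.001,-0.004,0,0,0,0.4],[-0.001,-0.001,-0.004,0,0,0,0.4],[-0.001,-0.001,-0.004,0,0,0,0.4],[-0.001,-0.001,-0.004,0,0,0,0.4]], "squeeze": 35}}

```text
clock: 11.3
eef_pos: [0.5247, 0.2171, 0.0343]
orientation: [[0.255, 0.967, 0.0], [0.967, -0.255, 0.0], [0.0, 0.0, -1.0]]
contact_force: [-1.0, 0.7, 4.9]
opening: 0.0451
```

Emit:
{"method": "step_arm", "body": {"commands": [[0,0,-0.005,0,0,0,0.4],[0,0,-0.012,0,0,0,0.4],[0,0,-0.022,0,0,0,0.4],[0,0,-0.04,0,0,0,0.4],[0,0,-0.06,0,0,0,0.4],[0,0,-0.08,0,0,0,0.4],[0,0,-0.1,0,0,0,0.4],[0,0,-0.112,0,0,0,0.4],[0,0,-0.118,0,0,0,0.4],[0,0,-0.12,0,0,0,0.4],[0,0,-0.12,0,0,0,0.4]]}}

```text
clock: 12.4
eef_pos: [0.5243, 0.2168, 0.1534]
orientation: [[0.255, 0.967, -0.001], [0.967, -0.255, -0.0], [-0.0, -0.001, -1.0]]
contact_force: [-0.2, 0.3, -0.7]
opening: 0.0453
```

```bash
python3 - <<'E'
from go import *
delta(loc(TP,-.085,0),.2,TP[2])
snap('side','s9')
crop('s9',180,60,280,180,6,'s9c')
e=state()['eef_pos'];print((np.array([proj('side',[*e[:2]-loc(VP,.028,0)+loc(VP,.028,y),z]) for y,z in((-.023,.154),(-.023,.198),(-.03,.18))])-[180,60]+.5)*6)
E
```

```text
t 12.4 eef [0.5243 0.2168 0.1534] yawX 75.23 F [-0.2  0.3 -0.7] open 0.0453
shift -0.4604 -0.0039 -0.0466 turn z -17.27
[[307.58653408 666.75005598]
 [302.02799734 588.1763597 ]
 [309.22846645 633.54378055]]
```

View pics/s9c.png

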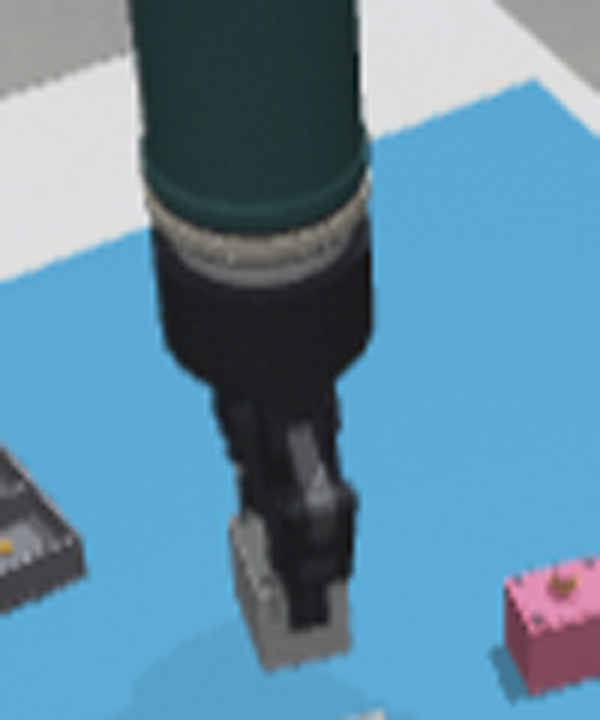

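Emit:
{"method": "step_arm", "body": {"commands": [[-0.008,0,-0.005,0,0,0,0.4],[-0.025,0,-0.01,0,0,-1,0.4],[-0.05,0,-0.015,0,0,-2,0.4],[-0.08,0,-0.02,0,0,-3,0.4],[-0.112,-0.001,-0.02,0,0,-4,0.4],[-0.145,-0.001,-0.02,0,0,-5.5,0.4],[-0.178,-0.001,-0.02,0,0,-7,0.4],[-0.211,-0.002,-0.02,0,0,-8.5,0.4],[-0.244,-0.002,-0.02,0,0,-10,0.4],[-0.277,-0.002,-0.02,0,0,-11.5,0.4],[-0.31,-0.003,-0.02,0,0,-13,0.4],[-0.343,-0.003,-0.02,0,0,-14.5,0.4],[-0.376,-0.003,-0.02,0,0,-16,0.4],[-0.405,-0.004,-0.02,0,0,-17,0.4],[-0.43,-0.004,-0.02,0,0,-17.3,0.4],[-0.448,-0.004,-0.02,0,0,-17.3,0.4],[-0.457,-0.004,-0.02,0,0,-17.3,0.4],[-0.4604,-0.004,-0.02,0,0,-17.3,0.4],[-0.4604,-0.004,-0.02,0,0,-17.3,0.4],[-0.4604,-0.004,-0.02,0,0,-17.3,0.4]]}}

```text
clock: 14.45
eef_pos: [0.4034, -0.2266, 0.1737]
orientation: [[-0.045, 0.999, -0.0], [0.999, 0.045, 0.001], [0.001, -0.0, -1.0]]
contact_force: [0.1, 0.4, -1.2]
opening: 0.0457
```

```bash
python3 - <<'E'
from ov import *
from go import *
delta(loc(TP,-.085,0),.12,TP[2])
snap('side','s10');snap('top','t10')
B=[(box(TP,-.115,-.055,-.035,.035,.089),(0,255,255)),(box(TP,-.107,-.063,-.027,.027,.074),(255,0,255)),(box(TP,-.103,-.067,-.023,.023,.175),(0,255,0)),(box(TP,-.103,-.067,-.023,.023,.219),(0,255,0))]
overlay('side','s10',B,230,250,360,384,5,'s10c')
E
```

```text
t 14.45 eef [ 0.4034 -0.2266  0.1737] yawX 92.56 F [ 0.1  0.4 -1.2] open 0.0457
shift -0.0008 -0.0003 0.0537 turn z 0.06
```

View pics/s10c.png

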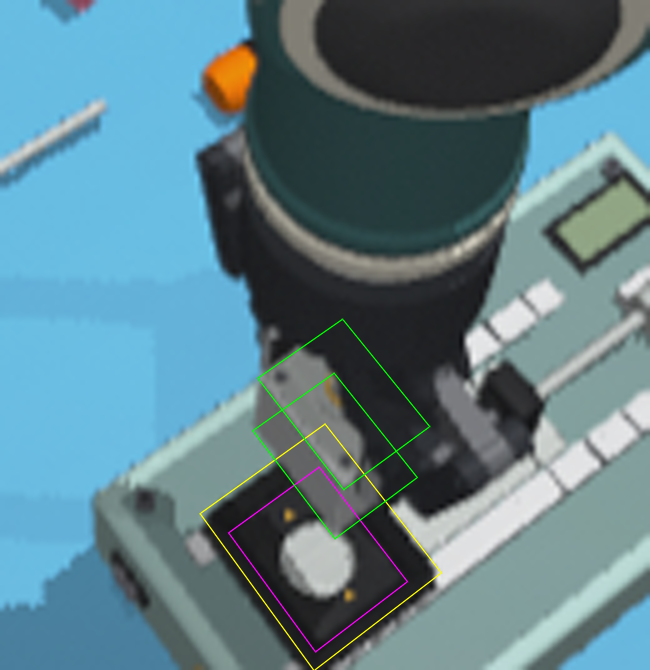

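View pics/t10.png

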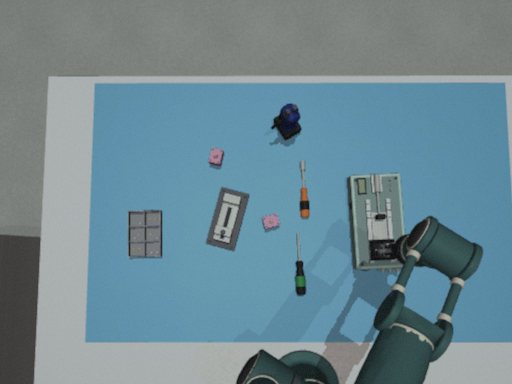

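Emit:
{"method": "step_arm", "body": {"commands": [[0,-0.0012,0.01,0,0,0,0.4],[0,-0.0012,0.025,0,0,0,0.4],[0,-0.0012,0.045,0,0,0,0.4],[0,-0.0012,0.06,0,0,0,0.4],[0,-0.0012,0.07,0,0,0,0.4],[0,-0.0012,0.076,0,0,0,0.4],[0,-0.0012,0.078,0,0,0,0.4],[0,-0.0012,0.078,0,0,0,0.4]]}}

```text
clock: 15.35
eef_pos: [0.4024, -0.2274, 0.096]
orientation: [[-0.044, 0.999, 0.0], [0.999, 0.044, -0.0], [-0.0, 0.0, -1.0]]
contact_force: [-0.4, -0.1, -1.6]
opening: 0.0453
```

```bash
python3 - <<'E'
from ov import *
from go import *
delta(loc(TP,-.085,0),.0745,TP[2])
z=state()['eef_pos'][2]+.001
snap('side','s11')
B=[(box(TP,-.115,-.055,-.035,.035,.089),(0,255,255)),(box(TP,-.103,-.067,-.023,.023,z),(0,255,0)),(box(TP,-.103,-.067,-.023,.023,z+.044),(0,255,0))]
overlay('side','s11',B,240,290,340,384,6,'s11c')
E
```

```text
t 15.35 eef [ 0.4024 -0.2274  0.096 ] yawX 92.54 F [-0.4 -0.1 -1.6] open 0.0453
shift -0.0001 0.0008 0.0215 turn z 0.04
```

View pics/s11c.png

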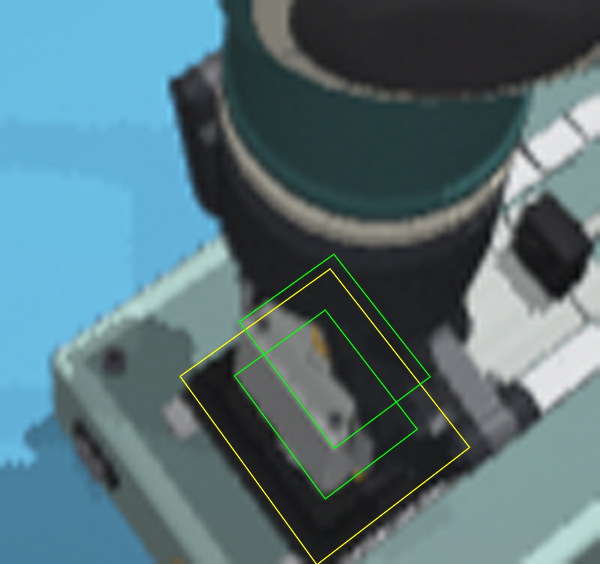

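Emit:
{"method": "step_arm", "body": {"commands": [[0,0.0005,0.003,0,0,0,0.4],[0,0.0005,0.006,0,0,0,0.4],[0,0.0005,0.009,0,0,0,0.4],[0,0.0005,0.012,0,0,0,0.4],[0,0.0005,0.015,0,0,0,0.4],[0,0.0005,0.0165,0,0,0,0.4],[0,0.0005,0.018,0,0,0,0.4],[0,0.0005,0.018,0,0,0,0.4]]}}

```text
clock: 16.2
eef_pos: [0.4025, -0.2272, 0.0776]
orientation: [[-0.044, 0.999, -0.0], [0.999, 0.044, 0.0], [0.0, -0.0, -1.0]]
contact_force: [1.1, -0.3, -2.8]
opening: 0.0452
```

Emit:
{"method": "step_arm", "body": {"commands": [[0,0,0.001,0,0,0,0.4],[0,0,0.002,0,0,0,0.4],[0,0,0.003,0,0,0,0.4],[0,0,0.0035,0,0,0,0.4],[0,0,0.0035,0,0,0,0.4]]}}

```text
clock: 16.7
eef_pos: [0.4026, -0.2272, 0.0743]
orientation: [[-0.044, 0.999, -0.0], [0.999, 0.044, 0.0], [0.0, -0.0, -1.0]]
contact_force: [-0.1, 0.6, -1.6]
opening: 0.0451
```

Emit:
{"method": "step_arm", "body": {"commands": [[0,0,0.001,0,0,0,0.4],[0,0,0.0015,0,0,0,0.4],[0,0,0.002,0,0,0,0.4],[0,0,0.002,0,0,0,0.4]]}}

```text
clock: 17.1
eef_pos: [0.4027, -0.2273, 0.0727]
orientation: [[-0.044, 0.999, -0.0], [0.999, 0.044, 0.0], [0.0, -0.0, -1.0]]
contact_force: [-1.8, 0.4, 2.2]
opening: 0.0451
```

Emit:
{"method": "step_arm", "body": {"commands": [[0,0,0.001,0,0,0,0.4],[0,0,0.001,0,0,0,0.45],[0,0,0.001,0,0,0,0.5],[0,0,0.001,0,0,0,0.55],[0,0,0.001,0,0,0,0.6],[0,0,0.001,0,0,0,0.7],[0,0,0.001,0,0,0,0.8],[0,0,0.001,0,0,0,0.8],[0,0,0.001,0,0,0,0.8]]}}

```text
clock: 18.0
eef_pos: [0.4026, -0.2273, 0.0712]
orientation: [[-0.044, 0.999, -0.0], [0.999, 0.044, 0.0], [0.0, -0.0, -1.0]]
contact_force: [-0.1, -0.4, 0.6]
opening: 0.0684
```

Emit:
{"method": "step_arm", "body": {"commands": [[0,0,-0.005,0,0,0,0.8],[0,0,-0.015,0,0,0,0.8],[0,0,-0.035,0,0,0,0.8],[0,0,-0.06,0,0,0,0.8],[0,0,-0.085,0,0,0,0.8],[0,0.02,-0.1,0,0,0,0.8],[0,0.05,-0.1,0,0,0,0.8],[0,0.08,-0.1,0,0,0,0.8],[0,0.095,-0.1,0,0,0,0.8],[0,0.095,-0.1,0,0,0,0.8],[0,0.095,-0.1,0,0,0,0.8]]}}

```text
clock: 19.1
eef_pos: [0.4969, -0.2229, 0.1712]
orientation: [[-0.045, 0.999, -0.001], [0.999, 0.045, 0.0], [0.0, -0.001, -1.0]]
contact_force: [0.1, -0.6, -0.7]
opening: 0.0686
```

```bash
python3 - <<'E'
from ov import *
from go import *
delta(loc(TP,.01,0),.1,TP[2])
snap('side','s12');snap('top','t12')
B=[(box(TP,-.115,-.055,-.035,.035,.089),(0,255,255)),(box(TP,-.103,-.067,-.023,.023,.118),(0,255,0))]
overlay('side','s12',B,240,260,370,384,6,'s12c')
overlay('top','t12',B,340,165,415,280,5,'t12c')
E
```

```text
t 19.1 eef [ 0.4969 -0.2229  0.1712] yawX 92.56 F [ 0.1 -0.6 -0.7] open 0.0686
shift -0.0004 0.0012 0.0712 turn z 0.06
```

View pics/s12c.png

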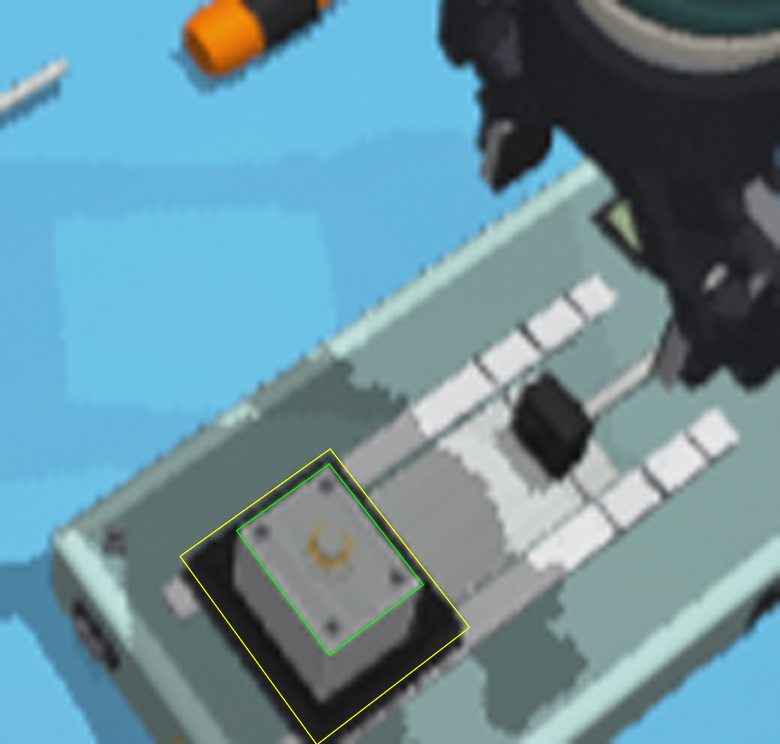

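View pics/t12c.png

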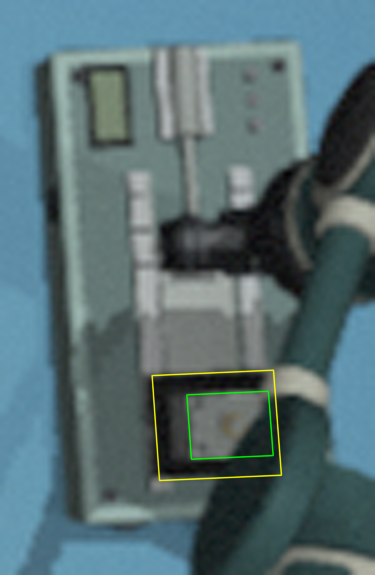

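Emit:
{"method": "step_arm", "body": {"commands": [[0.001,0.0005,0.02,0,0,0,0.7],[0.001,0.0005,0.05,0,0,0,0.7],[0.001,0.0005,0.075,0,0,0,0.7],[0.001,0.0005,0.095,0,0,0,0.7],[0.001,0.0005,0.11,0,0,0,0.7],[0.001,0.0005,0.118,0,0,0,0.7],[0.001,0.0005,0.123,0,0,0,0.7],[0.001,0.0005,0.123,0,0,0,0.7]]}}

```text
clock: 20.0
eef_pos: [0.4979, -0.2221, 0.0483]
orientation: [[-0.044, 0.999, -0.0], [0.999, 0.044, 0.0], [0.0, -0.0, -1.0]]
contact_force: [0.7, 0.4, 0.0]
opening: 0.06
```

```bash
python3 - <<'E'
from go import *
delta(loc(TP,.01,.0015),.048,TP[2])
snap('side','s13')
crop('s13',280,280,380,384,7,'s13c')
E
```

```text
t 20.0 eef [ 0.4979 -0.2221  0.0483] yawX 92.52 F [0.7 0.4 0. ] open 0.06
shift 0.0004 0.0001 0.0003 turn z 0.02
```

View pics/s13c.png

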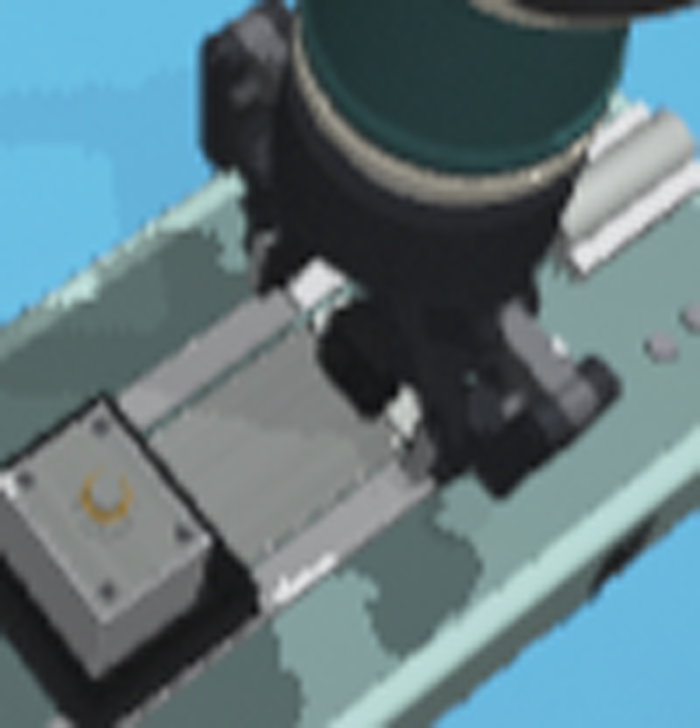

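Emit:
{"method": "step_arm", "body": {"commands": [[0,0,0,0,0,0,0.5],[0,0,0,0,0,0,0.35],[0,0,0,0,0,0,0.2],[0,0,0,0,0,0,0.15],[0,0,0,0,0,0,0.15],[0,0,0,0,0,0,0.15],[0,0,0,0,0,0,0.15]], "squeeze": 50}}

```text
clock: 20.75
eef_pos: [0.4988, -0.2229, 0.0495]
orientation: [[-0.044, 0.999, 0.001], [0.999, 0.044, -0.001], [-0.002, 0.001, -1.0]]
contact_force: [-2.6, -2.7, 7.0]
opening: 0.0232
```

```bash
python3 - <<'E'
from go import *
delta(loc(TP,.03,.0015),.048,TP[2])
snap('side','s14')
crop('s14',280,280,380,384,7,'s14c')
E
```

```text
t 20.75 eef [ 0.4988 -0.2229  0.0495] yawX 92.54 F [-2.6 -2.7  7. ] open 0.0232
shift 0.0012 0.0193 0.0015 turn z 0.04
```

View pics/s14c.png

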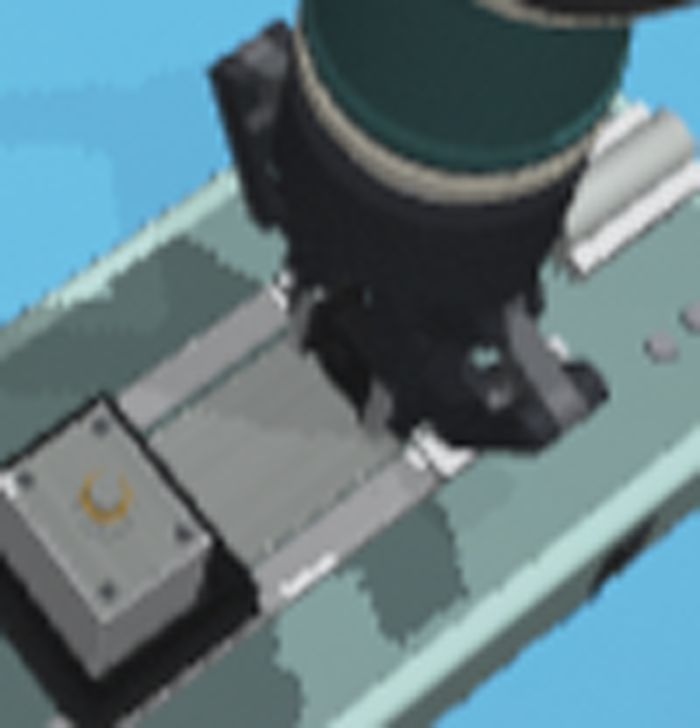

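Emit:
{"method": "step_arm", "body": {"commands": [[0,0.002,0,0,0,0,0.15],[0,0.004,0,0,0,0,0.15],[0,0.007,0,0,0,0,0.15],[0,0.01,0,0,0,0,0.15],[0,0.013,0,0,0,0,0.15],[0,0.016,0,0,0,0,0.15],[0,0.018,0,0,0,0,0.15],[0,0.02,0,0,0,0,0.15],[0,0.02,0,0,0,0,0.15],[0,0.02,0,0,0,0,0.15],[0,0.02,0,0,0,0,0.15]], "squeeze": 60}}

```text
clock: 21.9
eef_pos: [0.5171, -0.222, 0.0495]
orientation: [[-0.045, 0.999, -0.002], [0.999, 0.045, -0.001], [-0.001, -0.002, -1.0]]
contact_force: [-7.8, -3.7, 10.0]
opening: 0.0227
```

```bash
python3 - <<'E'
from go import *
delta(loc(TP,.03,.0),.048,TP[2])
snap('side','s15');snap('top','t15')
crop('s15',280,270,380,370,8,'s15c');crop('t15',340,165,415,280,5,'t15c')
E
```

```text
t 21.9 eef [ 0.5171 -0.222   0.0495] yawX 92.55 F [-7.8 -3.7 10. ] open 0.0227
shift -0.0004 0.0009 0.0015 turn z 0.05
```

View pics/s15c.png

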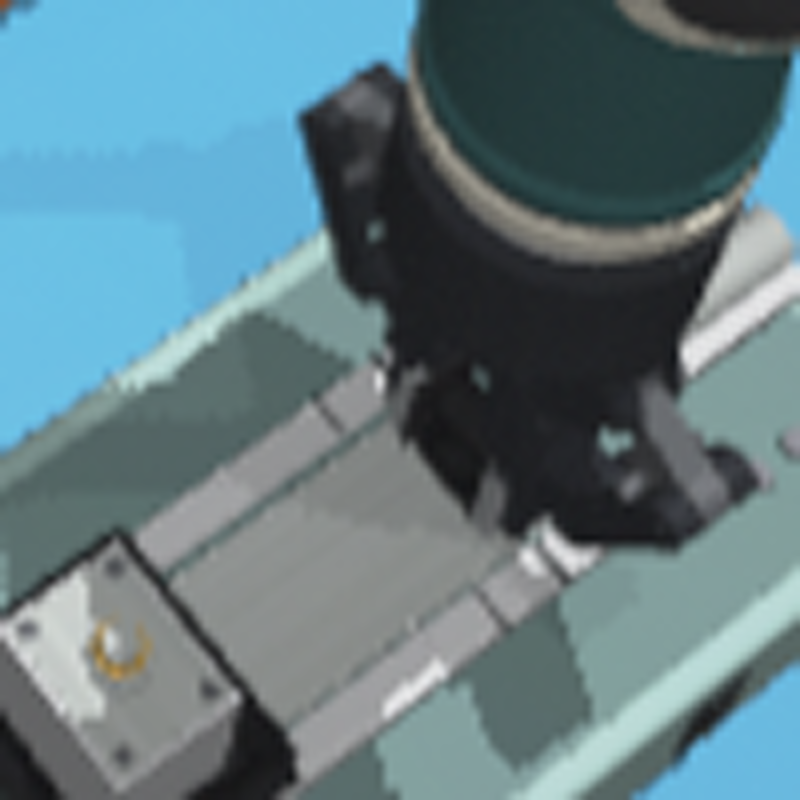

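View pics/t15c.png

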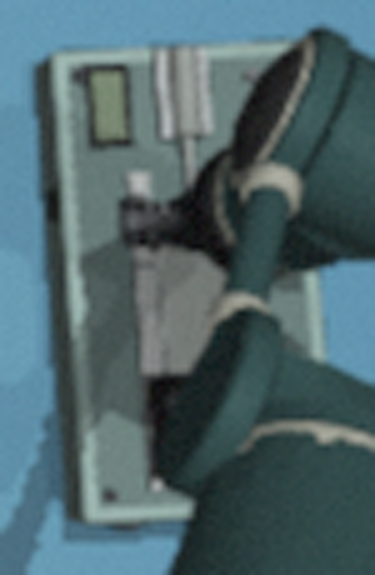

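```bash
python3 - <<'E'
from go import *
ims=[]
for t,(u,v) in(('s12',(322,318)),('s13',(322,318)),('s14',(322,318)),('s15',(328,311))):
    im=cv2.imread(f'pics/{t}.png')[v:v+28,u:u+24]; ims.append(cv2.resize(cv2.convertScaleAbs(im,alpha=1.8,beta=15),None,fx=8,fy=12*8//12,interpolation=cv2.INTER_NEAREST))
cv2.imwrite('pics/cmp.png',np.hstack(ims))
a=np.array([proj('side',[*loc(TP,.003+d,y),z]) for d in(0,.02) for y in(.012,-.012) for z in (.069,.099)]);print(a.round(2))
for d in(0,.02,.04):
    print([proj('side',[*loc(TP,.01+d,y),.069]).round(2).tolist() for y in(.025,-.025)])
E
```

```text
[[323.88 331.03]
 [325.6  324.8 ]
 [331.81 340.61]
 [333.76 334.56]
 [331.44 325.46]
 [333.34 319.14]
 [339.41 334.89]
 [341.55 328.73]]
[[322.32, 324.02], [338.88, 343.87]]
[[329.82, 318.56], [346.45, 338.09]]
[[337.2, 313.2], [353.89, 332.41]]
```

View pics/cmp.png

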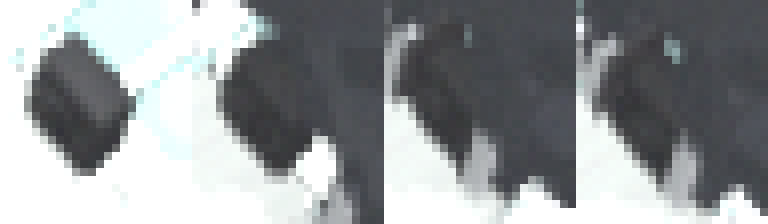

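```bash
cat > edge.py <<'E'
from go import *
def edge(tag,d0):
    g=cv2.cvtColor(cv2.imread(f'pics/{tag}.png'),cv2.COLOR_BGR2GRAY).astype(np.float32)
    out=[]
    xs=np.arange(-.012,.010,.0004)+d0+.003
    for y in(.006,.004,.002,0,-.002,-.004,-.006):
        P=np.array([proj('side',[*loc(TP,x,y),.066]) for x in xs]).astype(np.float32)
        v=cv2.remap(g,P[:,:1].copy(),P[:,1:].copy(),cv2.INTER_LINEAR).ravel()
        hi=np.median(v[:10]);lo=np.sort(v)[:8].mean();th=(hi+lo)/2
        i=np.where((v[:-1]>th)&(v[1:]<=th))[0]
        if len(i): i=i[0]; out.append(((xs[i]+.0004*(v[i]-th)/(v[i]-v[i+1]))-.003)*1000)
        else: out.append(np.nan)
    print(tag,np.round(out,1),'med',np.nanmedian(out).round(2))
E
python3 - <<'E'
from edge import *
for t,d in(('side0',0),('s12',0),('s13',0),('s14',0),('s14',.002),('s15',.02),('s15',.018)): edge(t,d)
E
```

```text
side0 [0.9 0.5 0.6 1.  1.  1.  1. ] med 0.96
s12 [0.4 0.3 0.7 1.  1.  1.  1. ] med 0.95
s13 [1.9 1.7 1.9 2.1 2.3 2.1 2. ] med 2.03
s14 [1.9 1.7 1.8 2.1 2.2 2.  1.7] med 1.86
s14 [1.9 1.7 1.8 2.1 2.2 2.  1.7] med 1.87
s15 [20.7 20.5 20.3 20.3 20.5 20.5 20.2] med 20.46
s15 [20.7 20.5 20.3 20.3 20.4 20.4 20.1] med 20.4
```

Emit:
{"method": "step_arm", "body": {"commands": [[0,0.001,0,0,0,0,0.15],[0,0.0016,0,0,0,0,0.15],[0,0.0016,0,0,0,0,0.15],[0,0.0016,0,0,0,0,0.15],[0,0.0016,0,0,0,0,0.15]]}}

```text
clock: 22.5
eef_pos: [0.5185, -0.222, 0.0495]
orientation: [[-0.045, 0.999, -0.002], [0.999, 0.045, -0.001], [-0.001, -0.002, -1.0]]
contact_force: [-6.7, -1.6, 10.2]
opening: 0.0232
```

```bash
python3 - <<'E'
from edge import *
delta(loc(TP,.03,.0),.048,TP[2])
snap('side','s16'); edge('s16',.02); 
snap('side','s17'); edge('s17',.02)
crop('s17',280,270,380,370,8,'s17c'); snap('top','t17')
E
```

```text
t 22.5 eef [ 0.5185 -0.222   0.0495] yawX 92.55 F [-6.7 -1.6 10.2] open 0.0232
shift -0.0004 -0.0005 0.0015 turn z 0.05
s16 [21.8 21.7 21.7 21.8 22.  22.  21.4] med 21.81
s17 [21.8 21.7 21.7 21.8 22.  22.  21.3] med 21.79
```

View pics/s17c.png

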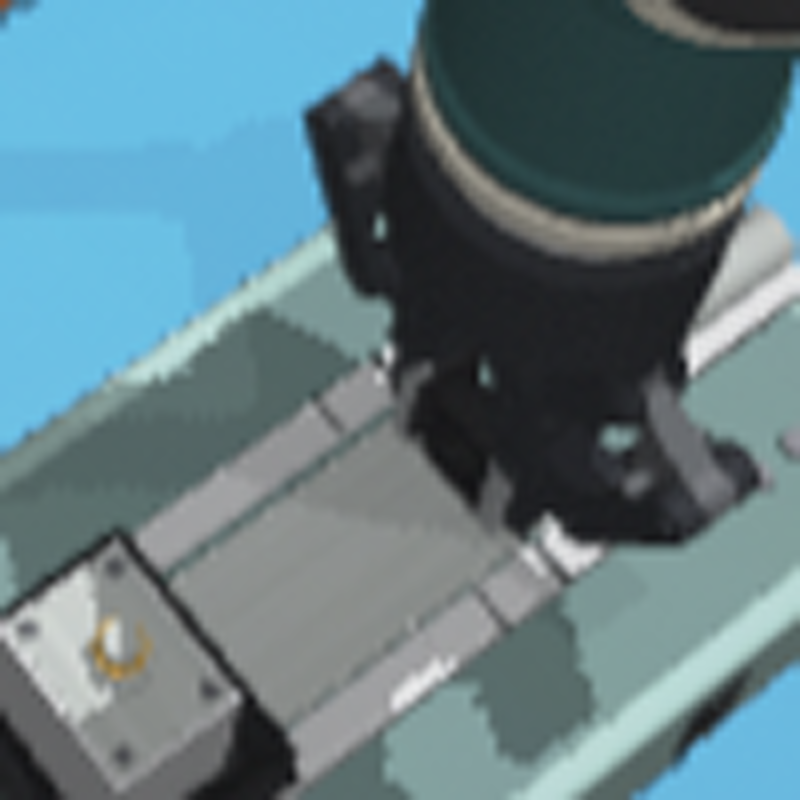

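View pics/t17.png

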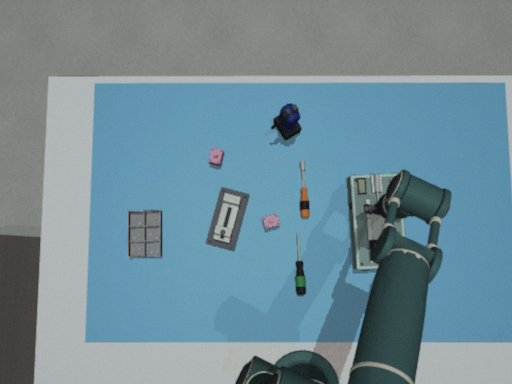

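Emit:
{"method": "step_arm", "body": {"commands": [[0,0.0002,0,0,0,0,0.15],[0,0.0002,0,0,0,0,0.15],[0,0.0002,0,0,0,0,0.15],[0,0.0002,0,0,0,0,0.15],[0,0.0002,0,0,0,0,0.15],[0,0.0002,0,0,0,0,0.15]]}}

```text
clock: 23.25
eef_pos: [0.5185, -0.222, 0.0495]
orientation: [[-0.045, 0.999, -0.002], [0.999, 0.045, -0.001], [-0.001, -0.002, -1.0]]
contact_force: [-7.6, -1.7, 10.5]
opening: 0.023
```

```bash
python3 - <<'E'
from edge import *
snap('side','s18'); edge('s18',.02); print(state()['eef_pos'],state()['opening'],state()['contact_force'])
sign_off()
E
```

```text
s18 [21.9 21.8 21.7 21.8 21.9 22.1 21.6] med 21.83
[ 0.51856815 -0.22194881  0.04946615] 0.022988939582376286 [-8.16138298 -2.05359256  9.8423342 ]
the job is handed in; nothing more can be done
```

I handed the job in at about 23 s. The vise jaw is open, the sensor head is seated in the tester's collar and released, and the gripper is still holding the shutter at half travel.

- **Vise jaw:** I pinched it by its two ends and slid it back about 37 mm. My first pinch closed just above it, because the fingertips sit about 23 mm farther back than the reported TCP. I corrected for that and saw no sign that the missed pinch moved anything.
- **Sensor head:** I lifted it upright and lowered it to a light contact of about 4 N. After release, its top matched the seated height in the side picture, about 118 mm, and it sits flat in the collar.
- **Shutter:** The side camera gives about 19.8 to 19.9 mm of travel and the arm's own motion about 19.7 mm, against a target of 20 mm. The last wrist force was about 8 N, against the expected 7.5 N, and the position did not creep over the last 0.7 s. The arm hid much of the middle line, so I measured travel from the grip's edge and did not read it at the line itself.
- **Everything else:** In the last overall picture the tools, screw tray and the two pink look-alikes looked where they started. I judged this by eye and did not measure it.

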